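Drift the seized pin out of the rubber-mounted jig

TASK

Take the drift punch from its stand, feel for the bore in the top of the jig's block, and drive the seized pin down and out of the block into the sleeve below, until it stops there. Press gently throughout: never put more than about 25 N on the jig with the punch. Then put the punch back upright in its stand, fully down on its collar, and let go; leave the bowl, jar and screwdriver alone.

Things in the scene. Friction and masses are not known exactly. Their poses are not given: they have to be found in the camera images.
- punch: Round steel drift punch standing upright in the stand, loose, 130 g, 116 mm long. Origin at the flat end of its tip, z up along its axis. From the tip: shank 6 mm diameter from 0 to 50 mm, collar 26 mm diameter from 50 to 56 mm, plain round handle 16 mm diameter from 56 to 116 mm. To be gripped by the handle from above, just over the collar.
- stand: Fixed grey plastic block, 64 x 64 x 60 mm high, with a vertical through hole of 12 mm diameter in the middle of its top. Origin at the centre of its underside, on the work surface, z up. The punch stands in the hole with its collar resting on the top, so its tip is then 10 mm above the work surface.
- stand_hole0 (a point): Centre of the mouth of the stand's hole, at the stand's top, 60 mm above the work surface.
- jig: Fixed jig: aluminium base plate 10 mm thick, 100 mm in x, in y from -43 to +67 mm of the origin, which lies on the work surface under it, z up. A carriage is clamped on it, bearing an aluminium block 72 x 64 mm (x, y), 30 mm high, top face 84 mm above the work surface. A vertical bore of 9 mm diameter, its mouth edge broken 1 mm, goes through the middle of the block. A sleeve below it catches the pin.
- mid (a point): Point straight above the jig's origin, level with the block's top face. The bore's axis is level with it in jig x, but 3 to 29 mm from it towards jig +y: the carriage was clamped there by hand and no reading tells how far, so feel for it. The block sits on rubber: pressed down it starts to sink at about 2 N, about 1 mm per 3 N more, 7 mm at most, and springs back.
- pin (a joint): Travel of the seized pin (steel, 8 mm diameter, 30 mm long) down along the bore, in m, relative to the block. At 0 its top end is 5 mm below the block's top face; at 0.025 its top end is level with the block's underside; it ends at 0.028, standing in the sleeve on a firm, slightly cushioned stop. It starts between 0 and 0.003. It moves downwards at a steady 9 to 12 N and stays where it is left.
- bowl: Loose pink plastic bowl, 110 mm across and 45 mm high, a bystander. Origin at the centre of its underside.
- jar: Loose small amber glass jar, 40 mm across and 45 mm high, a bystander. Origin at the centre of its underside.
- driver: Loose screwdriver lying on the bench, a bystander. Origin under it.
Not all that is in view belongs to the job. Of the things like the jig, leave any that is orange; of the rest the smaller one is meant. There is more than one size of the stand; the one meant has the size given above.

How it is judged:
On the way, in this order (a step that is already met when the one before it is completed fails the run):
1. the punch is lifted out of its stand (height (world z) of punch above 0.07 m), for 0.1 s.
2. the pin is driven out of the block with the punch's tip in the bore (value of joint pin above 0.0255 m and x of punch in the frame of jig between -0.006 and 0.006 m and y of punch in the frame of jig between -0.003 and 0.034 m and z of punch in the frame of jig below 0.066 m), for 0.1 s.
At the end, for the whole second after the job is handed in: The pin has travelled more than 25.5 mm, so its top is clear of the block's underside, and the punch stands at rest in its stand: tip within 7 mm of the hole's axis and 5 to 13 mm above the work surface, tilted under 0.08 rad (value of joint pin above 0.0255 m and horizontal distance between punch and stand_hole0 below 0.007 m and height (world z) of punch between 0.005 and 0.013 m and angle between punch's own z axis and vertical below 0.08 rad and linear speed of punch below 0.02 m/s); the robot touches nothing.
It fails at once if the punch presses on the jig or its pin with more than 27 N (contact force between punch and jig above 27 N).
It fails at once if the bowl is pushed more than 20 mm (distance of bowl from where it was at the start of the episode above 0.02 m).
It fails at once if the jar is pushed more than 20 mm (distance of jar from where it was at the start of the episode above 0.02 m).
It fails at once if the screwdriver is pushed more than 20 mm (distance of driver from where it was at the start of the episode above 0.02 m).
It also fails if it takes over 67 s, if anything falls off the work surface, if the arm or the gripper's body presses on something with over 40 N, if the wrist force passes 120 N, or if a joint passes its speed limit or range.

ROBOT

A 6-joint arm with a two-finger parallel gripper is mounted at the origin on the work surface. World frame = base frame: x ahead of the robot, y to its left, z up, the work surface at z = 0. Lengths are in m, angles in rad, forces in N, time in s.
With the tool pointing down it reaches from about 0.3 to 0.85 m from the base axis. Payload 5.4 kg.
Tool frame: the origin (TCP) lies on the centre line of the jaws, within the pads' length; the fingertips stand 22 mm ahead of it and the grasp point (between the pads) lies 3 mm ahead of it; z points along the fingers, x is the direction in which the jaws open and shut, and the axes are right-handed (so a half turn about z gives the same grasp; the last joint's range is limited). The gripper opens to 85 mm and grips with 20 to 120 N. Pads are 22 mm wide; open, the fingers measure 114 mm over their backs; the gripper's body (76 mm by 85 mm) begins 54 mm behind the grasp point. The pads swing forward as they close: fully open they stand 13 mm farther back than shut.
Start: joints at [1.12, 0.158, 1.597, -0, 1.386, -0.21], TCP at [0.137, 0.558, 0.253] pointing down, gripper open.
Joint ranges: [-2.91, 2.91], [-0.94, 2.29], [0.18, 2.7], [-1.29, 4.43], [0.17, 2.64], [-3, 3]. Speed limits (rad/s): [2.57, 2.57, 3.14, 3.14, 3.14, 3.14].

INTERFACE

Orientations are given as a rotation vector (axis times angle).
In Python, from workcell import env gives the robot as it stands.
- The arm moves only by the tool servo_tool, never from a script. Its argument "moves" is a list of rows, each a list of 7 numbers: the opening, from 0 (shut) to 1 (fully open), then the shift along the tool's x, y, z in units of 40 mm (1.0 is 40 mm), then the turn, a rotation vector about the tool's x, y, z in units of 6 degrees (1.0 is 6 degrees). A call has exactly 10 rows; each row shifts and turns the commanded pose from where the row before left it, along the tool's axes as they then stand; what a row does not reach is not made up. A row lasts 1/8 s, in which the tool goes at most 62.5 mm and 10.7 degrees, less where a joint would pass 70% of its speed; a pose out of reach is approached as far as the arm can. A call is refused whole if a number of a shift passes 1 or a number of a turn 1, either way. A call with a gripper value outside its range is refused whole. The fingers move at their own pace and stop on an object; the grip force is fixed at half the most. Time passes only in rows, so rows that do not move let the fingers close, or fill a call up. It gives the time, the measured TCP pose, the force and the opening at its end, in the units of the state.
- env.read_state(): the state, without advancing time (a new reading comes with each control period).
- env.snapshot(name): name is "scene" or "top" or "wrist"; returns the picture (384x512x3 uint8, blue, green, red); there is no depth.
- env.get_calibration(name): a dict with "K" (3x3 intrinsics, pixels), "R" (3x3) and "t" (3): a world point X has camera coordinates R X + t. Camera axes: x right, y down, z forward; pixel columns grow to the right and rows downward; lengths in m; the calibration is good to about 2 mm. A picture is of the moment at which its call begins: read the wrist's pose just before it. get_calibration takes no time and is no camera call; for the wrist camera it gives the pose at the moment of the call.
- env.finish_job(): hands the job in, once; it reports no verdict.
Trained networks look in the newest picture that a camera, given by its name, has taken for a name from the list of things; names that differ only in an ending like _2 or _b are one class to them, and where a whole thing is asked for, a point or a joint stands for the part that bears it (a point fixed in the world has none). Each returns a list of dicts, best first, with "p" (0 to 1); they miss things now and then, are a little off and sometimes report something else, mostly with a low value. They report only what shows in the picture. A call takes as long as a camera call. They do not tell look-alikes from the thing itself.
- env.spot_in(query, camera): "box" ([centre column, centre row, width, height] in pixels, round what is visible of it).
The state is a dict: "t": time; "joint_pos": joint angles; "joint_vel": joint speeds; "joint_efforts": joint torques, N m; "position": TCP position; "ee_rot": TCP orientation; "force": force on the tool from outside, world axes, zero at the start; "ft_torque": the same for the moment, N m; "width": opening from 0.0 (shut) to 1.0 (fully open).
Only numpy, scipy, OpenCV 4.12 (cv2) and the standard library are available. Lean on these libraries where they do the work, as an engineer would, in place of code of your own. Each camera call takes 0.05 s, during which the arm holds its last target.

## Working session

There is one attempt and no reset: what is moved stays moved. The work goes in short steps, Python scripts to look and compute and a tool call to move; the robot and the scene stay as the last step left them, time stands still between calls to the robot, and variables do not carry over. Pictures are saved under pics/ and viewed, and the job is handed in when it is done.

Besides the shell and the picture viewer there is one more tool, called after "Request:" in YAML: its name, and indented under it one key for each argument. servo_tool: Moves the arm, as the interface text tells. Its arguments: {"type":"object","properties":{"moves":{"type":"array"}},"required":["moves"]}

```bash
mkdir -p pics; ls
python3 - <<'E'
from workcell import env
import cv2
s=env.read_state();print(s)
for n in("scene","top","wrist"):
    im=env.snapshot(n);cv2.imwrite(f"pics/{n}0.png",im);c=env.get_calibration(n);print(n,c)
print(env.read_state()['t'])
E
```

```text
pics
{'t': 0.0, 'joint_pos': array([ 1.11990255e+00,  1.59092525e-01,  1.59826363e+00, -2.64997791e-05,
        1.38620339e+00, -2.10111056e-01]), 'joint_vel': array([ 0.00027962,  0.00080799,  0.00023234, -0.00060236, -0.00028813,
       -0.00059479]), 'joint_efforts': array([ 2.13577419e-03, -3.95983815e+01, -3.31445861e+01,  2.51756219e-04,
        7.97270302e-03, -1.23666351e-05]), 'position': array([0.1368935 , 0.55787369, 0.25227672]), 'ee_rot': array([ 2.47145466,  1.93802286, -0.00275664]), 'force': array([ 0.16016698, -0.17269411,  0.14480866]), 'ft_torque': array([ 0.00052156, -0.0169038 ,  0.05225315]), 'width': 0.9976454347471716}
scene {'K': array([[400.75783346,   0.        , 257.85117007],
       [  0.        , 400.75783346, 190.65023786],
       [  0.        ,   0.        ,   1.        ]]), 'R': array([[-8.67796827e-01,  4.96919170e-01,  6.78150474e-05],
       [ 3.99204841e-01,  6.97234264e-01, -5.95398922e-01],
       [-2.95912421e-01, -5.16658223e-01, -8.03430221e-01]]), 't': array([ 0.46179504, -0.12624278,  1.01491858])}
top {'K': array([[404.36338519,   0.        , 254.08571537],
       [  0.        , 404.36338519, 191.22722649],
       [  0.        ,   0.        ,   1.        ]]), 'R': array([[-0.01224492, -0.99981911,  0.0145539 ],
       [-0.99732848,  0.01116359, -0.07218911],
       [ 0.07201358, -0.01539897, -0.99728477]]), 't': array([-0.04174255,  0.50154739,  1.07721459])}
wrist {'K': array([[311.83194527,   0.        , 259.45500533],
       [  0.        , 311.83194527, 190.05425272],
       [  0.        ,   0.        ,   1.        ]]), 'R': array([[ 0.2383848 ,  0.97116759, -0.00249087],
       [ 0.93844737, -0.22969154,  0.25798901],
       [ 0.24997843, -0.06383821, -0.96614464]]), 't': array([-0.57251622, -0.03312927,  0.3796179 ])}
0.15
```

View pics/scene0.png

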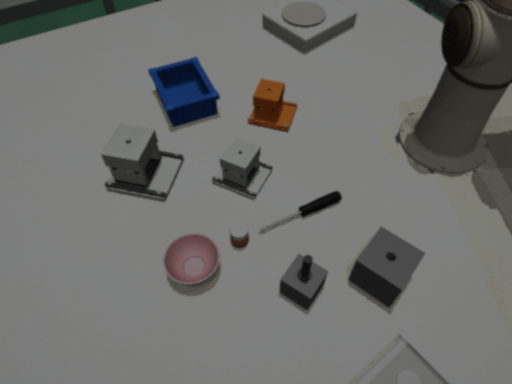

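View pics/top0.png

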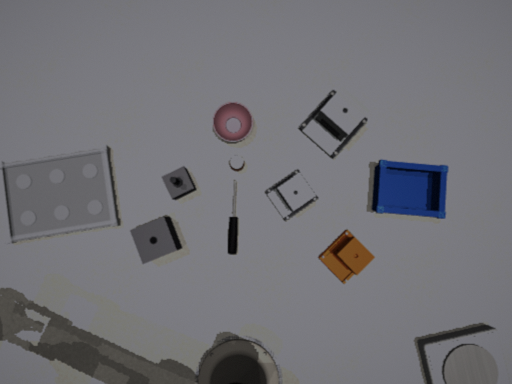

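View pics/wrist0.png

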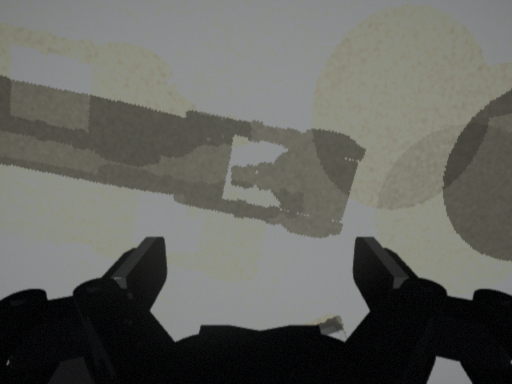

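Run:
```python
import cv2,numpy as np
t=cv2.imread("pics/top0.png");s=cv2.imread("pics/scene0.png")
a=cv2.resize(t[160:230,255:335],None,fx=5,fy=5,interpolation=cv2.INTER_CUBIC)
b=cv2.resize(t[155:210,150:210],None,fx=6,fy=6,interpolation=cv2.INTER_CUBIC)
c=cv2.resize(s[130:205,200:285],None,fx=5,fy=5,interpolation=cv2.INTER_CUBIC)
d=cv2.resize(s[240:315,270:340],None,fx=5,fy=5,interpolation=cv2.INTER_CUBIC)
o=np.zeros((800,800,3),np.uint8)
o[:350,:400]=a;o[:330,400:760]=b;o[400:775,:425]=c;o[400:775,430:780]=d
o=np.clip(o[:780].astype(float)*1.5,0,255).astype(np.uint8)
cv2.imwrite("pics/z.png",cv2.resize(o,(600,585)))
cv2.imwrite("pics/z1.png",o[:400]);cv2.imwrite("pics/z2.png",o[400:])
```

```text
(no output)
```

View pics/z1.png

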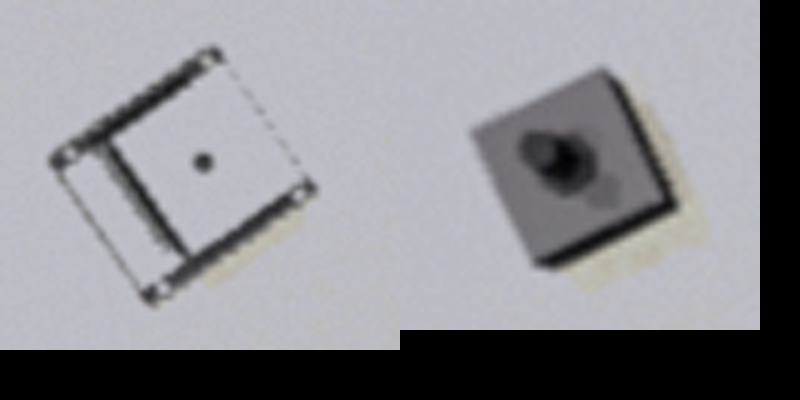

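View pics/z2.png

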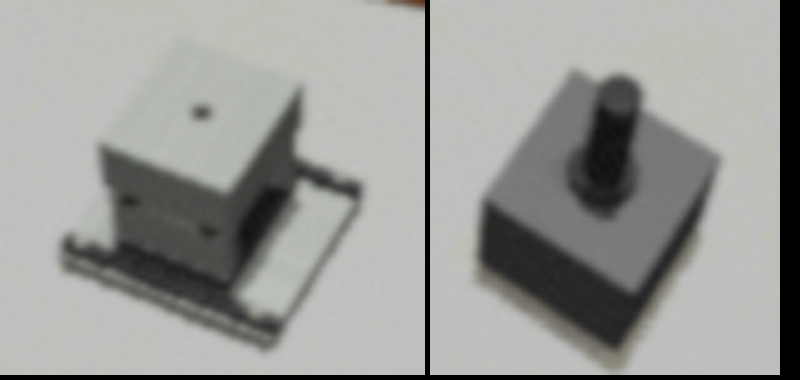

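```bash
cat > h.py <<'E'
from workcell import env
import numpy as np,cv2
def back(cam,u,v,z,c=None):
    c=c or env.get_calibration(cam);R,t,K=c["R"],c["t"],c["K"]
    d=R.T@np.linalg.inv(K)@np.array([u,v,1.]);o=-R.T@t
    return o+d*(z-o[2])/d[2]
def proj(cam,X,c=None):
    c=c or env.get_calibration(cam);p=c["K"]@(c["R"]@np.array(X,float)+c["t"]);return p[:2]/p[2]
E
python3 - <<'E'
from h import *
np.set_printoptions(precision=4,suppress=True)
f=lambda X,Y,s,ox,oy:((X+.5)/s-.5+ox,(Y+.5)/s-.5+oy)
T=lambda X,Y,z:back("top",*f(X,Y,5,255,160),z)
S=lambda X,Y,z:back("scene",*f(X,Y,5,200,130),z)
print("bore",T(203,162,.084),S(202,112,.084))
P=[T(*p,.01) for p in[(216,46),(317,187),(150,305),(49,160)]]
print("base",P,[np.linalg.norm(P[i]-P[i-1]) for i in range(4)])
P=np.array([S(*p,.01) for p in[(62,251),(362,188),(270,340)]]);print("base sc",P)
# block top in scene
P=np.array([S(*p,.084) for p in[(180,38),(302,88),(231,193),(99,145)]]);print("blk",P,P.mean(0),[np.linalg.norm(P[i]-P[i-1]) for i in range(4)])
Q=[back("top",*f(x-400,y,6,150,155),.06) for x,y in[(603,68),(675,208),(540,265),(471,132)]]
print("stand",Q,np.mean(Q,0),[np.linalg.norm(Q[i]-Q[i-1]) for i in range(4)])
D=lambda x,y,z:back("scene",*f(x-430,y,5,270,240),z)
Q=np.array([D(*p,.06) for p in[(575,68),(720,158),(632,294),(484,203)]]);print("stand sc",Q,Q.mean(0),[np.linalg.norm(Q[i]-Q[i-1]) for i in range(4)])
print("punch top scene",D(621,93,.126))
print("punch top top",back("top",*f(540-400,150,6,150,155),.126),back("top",*f(560-400,160,6,150,155),.066))
E
```

```text
bore [ 0.4931 -0.1514  0.084 ] [ 0.4913 -0.1502  0.084 ]
base [array([ 0.562 , -0.1685,  0.01  ]), array([ 0.4839, -0.2223,  0.01  ]), array([ 0.4206, -0.1297,  0.01  ]), array([ 0.5003, -0.0759,  0.01  ])] [np.float64(0.11131699736639472), np.float64(0.0948736902186749), np.float64(0.11208789920051512), np.float64(0.09615021343021704)]
base sc [[ 0.5591 -0.1665  0.01  ]
 [ 0.419  -0.13    0.01  ]
 [ 0.5004 -0.0746  0.01  ]]
blk [[ 0.4787 -0.1947  0.084 ]
 [ 0.4461 -0.1407  0.084 ]
 [ 0.5025 -0.1034  0.084 ]
 [ 0.5391 -0.1555  0.084 ]] [ 0.4916 -0.1486  0.084 ] [np.float64(0.07202989830131916), np.float64(0.0630162707771168), np.float64(0.067644957998013), np.float64(0.06368638774499583)]
stand [array([0.5664, 0.1368, 0.06  ]), array([0.5049, 0.1056, 0.06  ]), array([0.4808, 0.1639, 0.06  ]), array([0.539 , 0.1939, 0.06  ])] [0.5228 0.1501 0.06  ] [np.float64(0.06337572663935713), np.float64(0.06891910408341917), np.float64(0.06309622850703872), np.float64(0.06543533579202972)]
stand sc [[0.5072 0.1118 0.06  ]
 [0.4812 0.1692 0.06  ]
 [0.5386 0.1962 0.06  ]
 [0.5659 0.1411 0.06  ]] [0.5232 0.1546 0.06  ] [np.float64(0.06555876913465908), np.float64(0.06303451406286181), np.float64(0.06339047560717266), np.float64(0.06142295840754875)]
punch top scene [0.5226 0.1537 0.126 ]
punch top top [0.524  0.1518 0.126 ] [0.5257 0.1543 0.066 ]
```

```bash
cat >> h.py <<'E'
from scipy.spatial.transform import Rotation as Ro
def plan(tgt,yaw=None):
    s=env.read_state();p=s["position"];R=Ro.from_rotvec(s["ee_rot"]).as_matrix()
    print("t",round(s["t"],2),"pos",p.round(4),"F",s["force"].round(2),"w",round(s["width"],3),"tilt",R[:,2].round(4),"yaw",round(np.arctan2(R[1,0],R[0,0]),4))
    print("units to go",(R.T@(np.array(tgt)-p)/0.04).round(3))
E
python3 -c "
from h import *
plan([.523,.153,.20])"
```

```text
t 0.15 pos [0.137  0.558  0.2525] F [-1.1  -0.99  0.78] w 1.002 tilt [-6.0e-04 -1.3e-03 -1.0e+00] yaw 1.33
units to go [-7.53  11.787  1.321]
```

Request:
servo_tool:
  moves:
    - [1,-0.6,0.9,0.1,0,0,0]
    - [1,-0.6,1,0.1,0,0,0]
    - [1,-0.6,1,0.1,0,0,0]
    - [1,-0.6,1,0.1,0,0,0]
    - [1,-0.6,1,0.1,0,0,0]
    - [1,-0.6,1,0.1,0,0,0]
    - [1,-0.6,1,0.1,0,0,0]
    - [1,-0.6,1,0.1,0,0,0]
    - [1,-0.6,1,0.1,0,0,0]
    - [1,-0.6,1,0.1,0,0,0]

```text
t: 1.4
position: [0.4653, 0.2296, 0.213]
ee_rot: [-2.472, -1.938, 0.0]
force: [1.1, 0.0, -0.3]
width: 1.0
```

```bash
python3 -c "
from h import *
plan([.523,.153,.20])"
```

```text
t 1.4 pos [0.4653 0.2296 0.213 ] F [ 1.15  0.02 -0.28] w 1.0 tilt [-3.e-04  1.e-04 -1.e+00] yaw 1.3298
units to go [-1.516  1.859  0.323]
```

Request:
servo_tool:
  moves:
    - [1,-0.5,0.6,0.1,0,0,0]
    - [1,-0.5,0.6,0.1,0,0,0]
    - [1,-0.5,0.66,0.12,0,0,0]
    - [1,0,0,0,0,0,0]
    - [1,0,0,0,0,0,0]
    - [1,0,0,0,0,0,0]
    - [1,0,0,0,0,0,0]
    - [1,0,0,0,0,0,0]
    - [1,0,0,0,0,0,0]
    - [1,0,0,0,0,0,0]

```text
t: 2.65
position: [0.5224, 0.1549, 0.2005]
ee_rot: [-2.472, -1.939, -0.0]
force: [-0.4, -0.0, 0.1]
width: 1.002
```

```bash
python3 -c "
from h import *
plan([.523,.153,.092])
c=env.get_calibration('wrist');im=env.snapshot('wrist');cv2.imwrite('pics/w1.png',cv2.convertScaleAbs(im,alpha=1.5))
np.save('c1.npy',c,allow_pickle=True);print(-c['R'].T@c['t'],c['R'][2])
print(proj('wrist',[.523,.153,.126],c),proj('wrist',[.523,.153,.06],c),proj('wrist',[.523,.153,.066],c))
"
```

```text
t 2.65 pos [0.5224 0.1549 0.2005] F [-0.45 -0.02  0.07] w 1.002 tilt [ 0.  0. -1.] yaw 1.33
units to go [-0.043  0.026  2.713]
[0.45804422 0.16937544 0.32185116] [ 0.25062604 -0.06254141 -0.96606168]
[259.12503306 211.38044983] [259.28247066 186.67904634] [259.27129499 188.43246911]
```

View pics/w1.png

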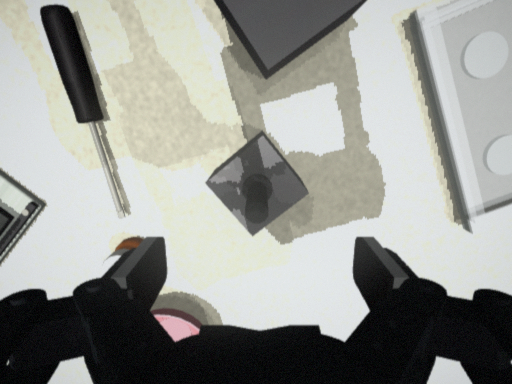

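```bash
python3 -c "
from h import *
c=np.load('c1.npy',allow_pickle=True).item()
im=cv2.imread('pics/w1.png')
cv2.imwrite('pics/w1z.png',cv2.resize(im[120:245,195:320],None,fx=5,fy=5,interpolation=cv2.INTER_CUBIC))
print(back('wrist',257,209,.126,c),back('wrist',257.5,187,.066,c))
"
```

```text
[0.52105492 0.15203173 0.126     ] [0.52142468 0.1518418  0.066     ]
```

View pics/w1z.png

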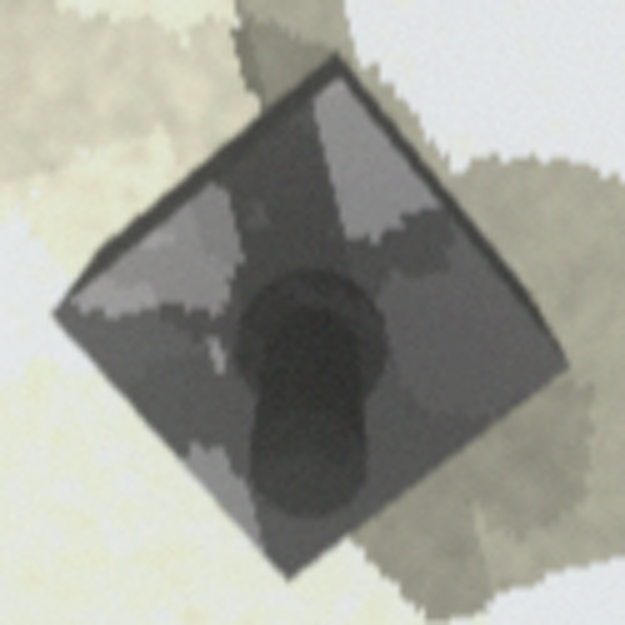

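Request:
servo_tool:
  moves:
    - [1,-0.07,0.02,0.7,0,0,0]
    - [1,0,0,0.8,0,0,0]
    - [1,0,0,0.7,0,0,0]
    - [1,0,0,0.5,0,0,0]
    - [1,0,0,0,0,0,0]
    - [0,0,0,0,0,0,0]
    - [0,0,0,0,0,0,0]
    - [0,0,0,0,0,0,0]
    - [0,0,0,0,0,0,0]
    - [0,0,0,0,0,0,0]

```text
t: 3.95
position: [0.5229, 0.1521, 0.0931]
ee_rot: [2.472, 1.938, 0.001]
force: [-0.7, 0.6, 3.8]
width: 0.17
```

```bash
python3 -c "
from h import *
plan([.493,-.151,.2])
cv2.imwrite('pics/s2.png',cv2.resize(env.snapshot('scene')[200:330,230:380],None,fx=5,fy=4.5))"
```

```text
t 3.95 pos [0.5229 0.1521 0.0931] F [-0.71  0.58  3.8 ] w 0.17 tilt [ 9.e-04  2.e-04 -1.e+00] yaw 1.33
units to go [-7.535  1.083 -2.674]
```

View pics/s2.png

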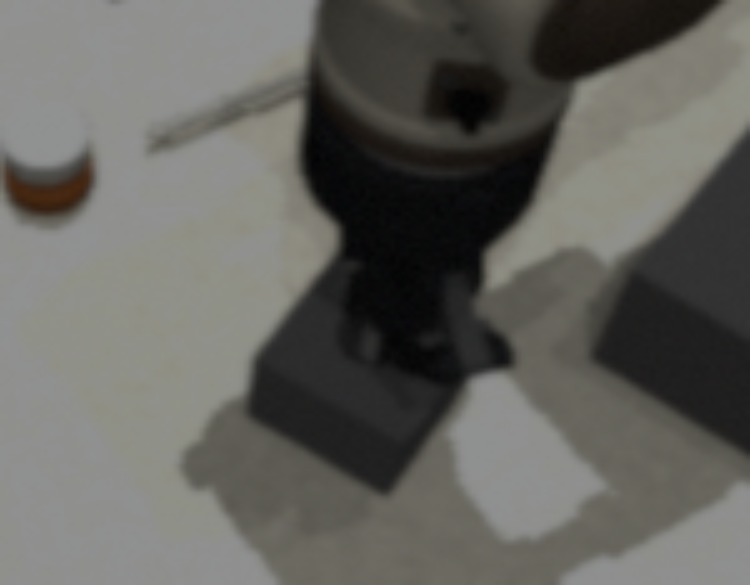

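Request:
servo_tool:
  moves:
    - [0,0,0,-0.2,0,0,0]
    - [0,0,0,-0.5,0,0,0]
    - [0,0,0,-0.6,0,0,0]
    - [0,0,0,-0.7,0,0,0]
    - [0,0,0,-0.7,0,0,0]
    - [0,-0.4,0.05,0,0,0,0]
    - [0,-0.7,0.1,0,0,0,0]
    - [0,-0.8,0.1,0,0,0,0]
    - [0,-0.8,0.1,0,0,0,0]
    - [0,-0.8,0.1,0,0,0,0]

```text
t: 5.25
position: [0.505, 0.01, 0.1985]
ee_rot: [-2.471, -1.937, 0.004]
force: [1.1, -0.3, -1.5]
width: 0.167
```

```bash
python3 -c "
from h import *
plan([.493,-.151,.2])"
```

```text
t 5.25 pos [0.505  0.01   0.1985] F [ 1.12 -0.28 -1.48] w 0.167 tilt [-3.2e-03  2.0e-04 -1.0e+00] yaw 1.3295
units to go [-3.979  0.669 -0.038]
```

Request:
servo_tool:
  moves:
    - [0,-0.8,0.12,0,0,0,0]
    - [0,-0.8,0.12,0,0,0,0]
    - [0,-0.8,0.13,0,0,0,0]
    - [0,-0.8,0.13,0,0,0,0]
    - [0,-0.5,0.1,0,0,0,0]
    - [0,-0.3,0.04,0,0,0,0]
    - [0,0,0,0,0,0,0]
    - [0,0,0,0,0,0,0]
    - [0,0,0,0,0,0,0]
    - [0,0,0,0,0,0,0]

```text
t: 6.5
position: [0.4934, -0.1493, 0.2005]
ee_rot: [2.471, 1.94, 0.0]
force: [0.1, 0.4, -1.0]
width: 0.173
```

```bash
python3 -c "
from h import *
plan([.493,-.151,.2])
p=env.read_state()['position']
for n in('scene','top','wrist'):
    im=env.snapshot(n)
    cv2.imwrite(f'pics/{n}3.png',cv2.convertScaleAbs(im,alpha=1.5))
    print(n,proj(n,p-[0,0,.083]),proj(n,[.492,-.151,.084]))
im=cv2.imread('pics/scene3.png');cv2.imwrite('pics/s3z.png',cv2.resize(im[100:200,190:290],None,fx=6,fy=6,interpolation=cv2.INTER_CUBIC))
"
```

```text
t 6.5 pos [ 0.4934 -0.1493  0.2005] F [ 0.13  0.39 -0.99] w 0.173 tilt [ 1.e-04  0.e+00 -1.e+00] yaw 1.3309
units to go [-0.045 -0.     0.014]
scene [238.75915877 142.02812089] [239.54535534 151.87522221]
top [295.89181477 190.93532285] [295.03507788 192.44760694]
wrist [262.07277282 205.91413365] [259.21109513 191.68845434]
```

View pics/s3z.png

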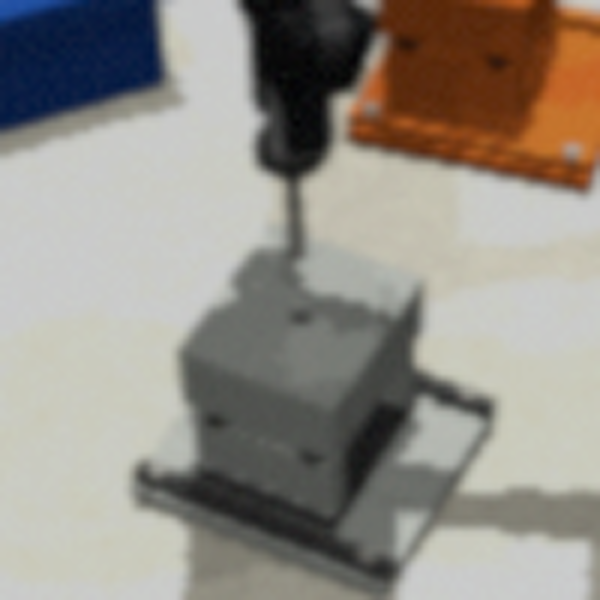

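View pics/wrist3.png

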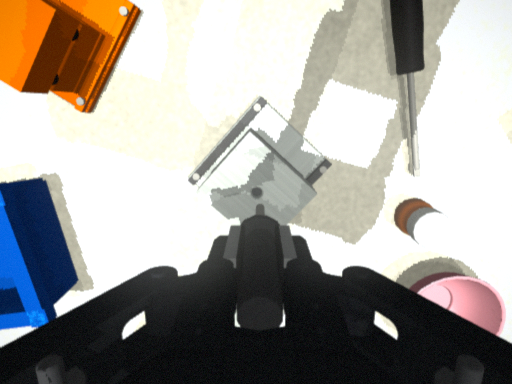

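View pics/top3.png

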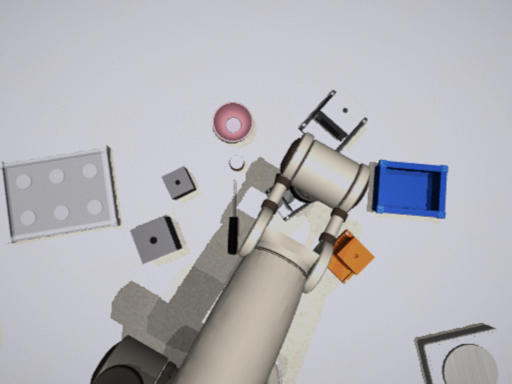

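```bash
python3 -c "
from h import *
im=cv2.imread('pics/wrist3.png');cv2.imwrite('pics/w3z.png',cv2.resize(im[170:230,220:300],None,fx=9,fy=9,interpolation=cv2.INTER_CUBIC))
"
```

```text
(no output)
```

View pics/w3z.png

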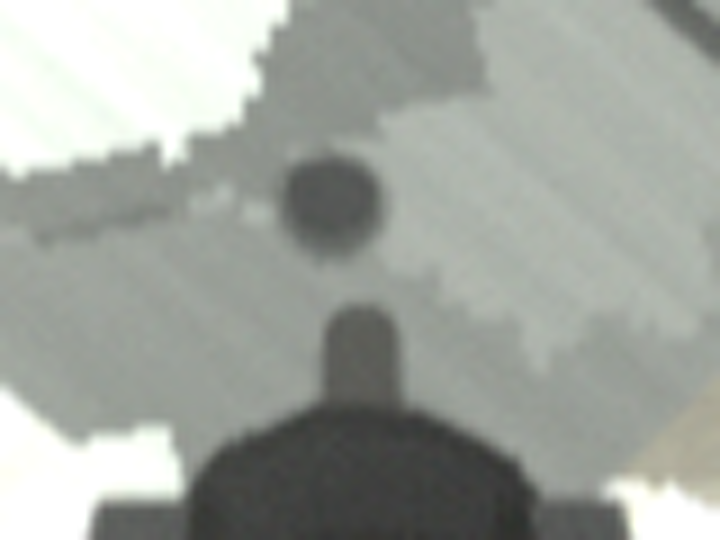

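```bash
python3 -c "
from h import *
plan([.4916,-.1513,.173])"
```

```text
t 6.65 pos [ 0.4934 -0.1496  0.2006] F [ 0.35 -0.19 -2.03] w 0.167 tilt [ 1.e-04 -1.e-04 -1.e+00] yaw 1.3304
units to go [-0.053 -0.033  0.689]
```

Request:
servo_tool:
  moves:
    - [0,-0.05,-0.03,0.3,0,0,0]
    - [0,0,0,0.3,0,0,0]
    - [0,0,0,0.1,0,0,0]
    - [0,0,0,0.04,0,0,0]
    - [0,0,0,0.03,0,0,0]
    - [0,0,0,0.03,0,0,0]
    - [0,0,0,0.03,0,0,0]
    - [0,0,0,0.03,0,0,0]
    - [0,0,0,0.02,0,0,0]
    - [0,0,0,0,0,0,0]

```text
t: 7.9
position: [0.4917, -0.1514, 0.1652]
ee_rot: [-2.472, -1.938, 0.0]
force: [0.8, -0.1, -1.9]
width: 0.17
```

```bash
python3 -c "
from h import *
plan([.4916,-.1513,.162])
cv2.imwrite('pics/s4z.png',cv2.resize(cv2.convertScaleAbs(env.snapshot('scene'),alpha=1.5)[110:190,200:280],None,fx=7,fy=7,interpolation=cv2.INTER_CUBIC))
cv2.imwrite('pics/w4z.png',cv2.resize(cv2.convertScaleAbs(env.snapshot('wrist'),alpha=1.5)[150:230,220:300],None,fx=7,fy=7,interpolation=cv2.INTER_CUBIC))
"
```

```text
t 7.9 pos [ 0.4917 -0.1514  0.1652] F [ 0.79 -0.07 -1.94] w 0.17 tilt [-1.e-04  1.e-04 -1.e+00] yaw 1.33
units to go [ 0.003 -0.002  0.081]
```

View pics/s4z.png

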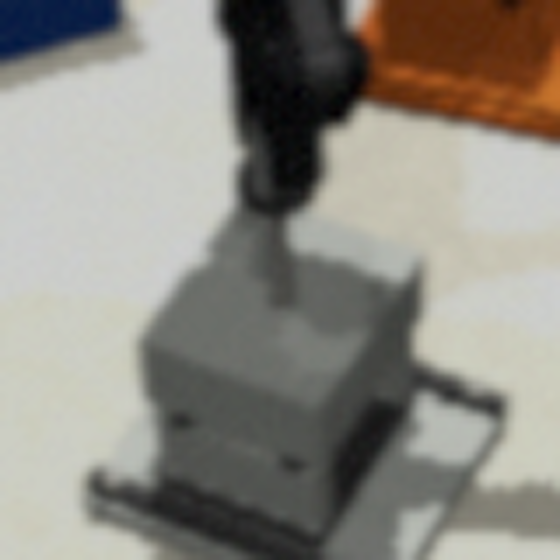

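View pics/w4z.png

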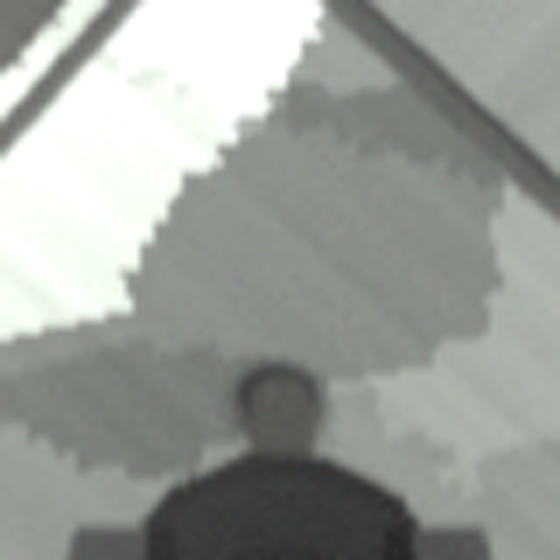

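Request:
servo_tool:
  moves:
    - [0,0,0,0.02,0,0,0]
    - [0,0,0,0.02,0,0,0]
    - [0,0,0,0.02,0,0,0]
    - [0,0,0,0.02,0,0,0]
    - [0,0,0,0.02,0,0,0]
    - [0,0,0,0.02,0,0,0]
    - [0,0,0,0.02,0,0,0]
    - [0,0,0,0,0,0,0]
    - [0,0,0,0,0,0,0]
    - [0,0,0,0,0,0,0]

```text
t: 9.25
position: [0.4919, -0.1516, 0.16]
ee_rot: [2.472, 1.938, 0.0]
force: [-0.4, 0.6, 5.3]
width: 0.172
```

```bash
python3 -c "
from h import *
plan([.4916,-.1513,.162])"
```

```text
t 9.25 pos [ 0.4919 -0.1516  0.16  ] F [-0.35  0.64  5.3 ] w 0.172 tilt [ 6.e-04 -3.e-04 -1.e+00] yaw 1.33
units to go [ 0.004 -0.009 -0.05 ]
```

Request:
servo_tool:
  moves:
    - [0,0,0,0.02,0,0,0]
    - [0,0,0,0.02,0,0,0]
    - [0,0,0,0.02,0,0,0]
    - [0,0,0,0.02,0,0,0]
    - [0,0,0,0,0,0,0]
    - [0,0,0,0,0,0,0]
    - [0,0,0,0,0,0,0]
    - [0,0,0,0,0,0,0]
    - [0,0,0,0,0,0,0]
    - [0,0,0,0,0,0,0]

```text
t: 10.5
position: [0.492, -0.1516, 0.1572]
ee_rot: [2.471, 1.938, 0.001]
force: [-1.4, 1.1, 7.3]
width: 0.169
```

```bash
python3 -c "
from h import *
plan([.4916,-.1513,.162])"
```

```text
t 10.5 pos [ 0.492  -0.1516  0.1572] F [-1.45  1.13  7.27] w 0.169 tilt [ 8.e-04 -4.e-04 -1.e+00] yaw 1.3301
units to go [ 0.004 -0.012 -0.121]
```

Request:
servo_tool:
  moves:
    - [0,0,0,0.02,0,0,0]
    - [0,0,0,0.02,0,0,0]
    - [0,0,0,0.02,0,0,0]
    - [0,0,0,0.02,0,0,0]
    - [0,0,0,0.02,0,0,0]
    - [0,0,0,0.02,0,0,0]
    - [0,0,0,0,0,0,0]
    - [0,0,0,0,0,0,0]
    - [0,0,0,0,0,0,0]
    - [0,0,0,0,0,0,0]

```text
t: 11.75
position: [0.492, -0.1516, 0.1524]
ee_rot: [2.471, 1.938, 0.001]
force: [-0.3, 1.5, 7.2]
width: 0.171
```

```bash
python3 -c "
from h import *
plan([.4916,-.1513,.162])
cv2.imwrite('pics/s5z.png',cv2.resize(cv2.convertScaleAbs(env.snapshot('scene'),alpha=1.5)[110:190,200:280],None,fx=7,fy=7,interpolation=cv2.INTER_CUBIC))
cv2.imwrite('pics/w5z.png',cv2.resize(cv2.convertScaleAbs(env.snapshot('wrist'),alpha=1.5)[150:230,220:300],None,fx=7,fy=7,interpolation=cv2.INTER_CUBIC))
"
```

```text
t 11.75 pos [ 0.492  -0.1516  0.1524] F [-0.35  1.46  7.17] w 0.171 tilt [ 8.e-04 -4.e-04 -1.e+00] yaw 1.33
units to go [ 0.004 -0.012 -0.241]
```

View pics/s5z.png

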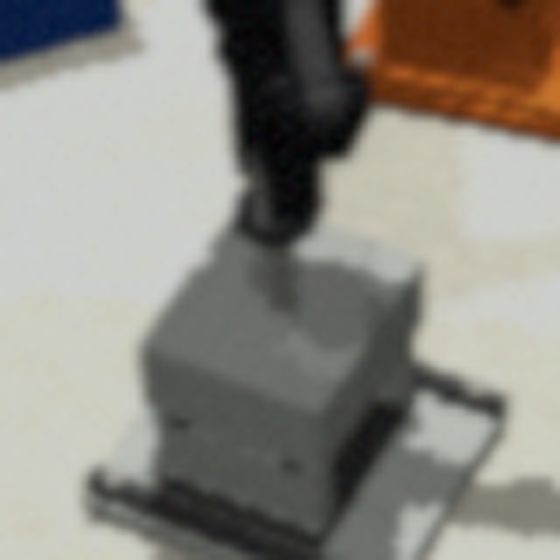

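View pics/w5z.png

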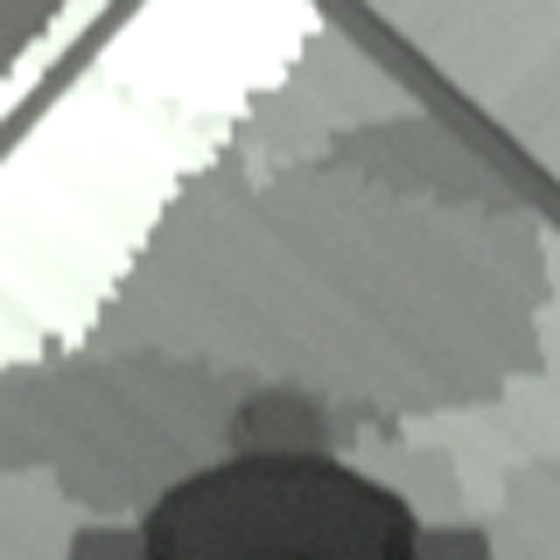

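Request:
servo_tool:
  moves:
    - [0,0,0,0.03,0,0,0]
    - [0,0,0,0.03,0,0,0]
    - [0,0,0,0.03,0,0,0]
    - [0,0,0,0.03,0,0,0]
    - [0,0,0,0.03,0,0,0]
    - [0,0,0,0.03,0,0,0]
    - [0,0,0,0.03,0,0,0]
    - [0,0,0,0.03,0,0,0]
    - [0,0,0,0.03,0,0,0]
    - [0,0,0,0,0,0,0]

```text
t: 13.1
position: [0.492, -0.1516, 0.1415]
ee_rot: [2.472, 1.938, 0.001]
force: [-2.0, 0.7, 8.2]
width: 0.168
```

```bash
python3 -c "
from h import *
plan([.4916,-.1513,.1317])"
```

```text
t 13.1 pos [ 0.492  -0.1516  0.1415] F [-1.97  0.71  8.19] w 0.168 tilt [ 8.e-04 -4.e-04 -1.e+00] yaw 1.33
units to go [ 0.005 -0.012  0.245]
```

Request:
servo_tool:
  moves:
    - [0,0,0,0.02,0,0,0]
    - [0,0,0,0.02,0,0,0]
    - [0,0,0,0.02,0,0,0]
    - [0,0,0,0.02,0,0,0]
    - [0,0,0,0.02,0,0,0]
    - [0,0,0,0.02,0,0,0]
    - [0,0,0,0.02,0,0,0]
    - [0,0,0,0.02,0,0,0]
    - [0,0,0,0,0,0,0]
    - [0,0,0,0,0,0,0]

```text
t: 14.35
position: [0.492, -0.1516, 0.1351]
ee_rot: [2.472, 1.938, 0.001]
force: [-1.3, 0.9, 6.4]
width: 0.171
```

```bash
python3 -c "
from h import *
plan([.4916,-.1513,.1317])"
```

```text
t 14.35 pos [ 0.492  -0.1516  0.1351] F [-1.25  0.94  6.39] w 0.171 tilt [ 8.e-04 -4.e-04 -1.e+00] yaw 1.33
units to go [ 0.004 -0.012  0.085]
```

Request:
servo_tool:
  moves:
    - [0,0,0,0.01,0,0,0]
    - [0,0,0,0.01,0,0,0]
    - [0,0,0,0.01,0,0,0]
    - [0,0,0,0.01,0,0,0]
    - [0,0,0,0.01,0,0,0]
    - [0,0,0,0.01,0,0,0]
    - [0,0,0,0.01,0,0,0]
    - [0,0,0,0,0,0,0]
    - [0,0,0,0,0,0,0]
    - [0,0,0,0,0,0,0]

```text
t: 15.6
position: [0.492, -0.1516, 0.1323]
ee_rot: [2.472, 1.938, 0.001]
force: [-1.9, 1.9, 7.2]
width: 0.17
```

```bash
python3 -c "
from h import *
plan([.4916,-.1513,.1317])"
```

```text
t 15.6 pos [ 0.492  -0.1516  0.1323] F [-1.89  1.86  7.23] w 0.17 tilt [ 7.e-04 -4.e-04 -1.e+00] yaw 1.33
units to go [ 0.005 -0.012  0.015]
```

Request:
servo_tool:
  moves:
    - [0,0,0,0.01,0,0,0]
    - [0,0,0,0.01,0,0,0]
    - [0,0,0,0.01,0,0,0]
    - [0,0,0,0.01,0,0,0]
    - [0,0,0,0.01,0,0,0]
    - [0,0,0,0,0,0,0]
    - [0,0,0,0,0,0,0]
    - [0,0,0,0,0,0,0]
    - [0,0,0,0,0,0,0]
    - [0,0,0,0,0,0,0]

```text
t: 16.85
position: [0.4921, -0.1516, 0.1307]
ee_rot: [2.471, 1.938, 0.001]
force: [-2.9, 1.2, 9.7]
width: 0.17
```

```bash
python3 -c "
from h import *
plan([.4916,-.1513,.1317])"
```

```text
t 16.85 pos [ 0.4921 -0.1516  0.1307] F [-2.88  1.16  9.73] w 0.17 tilt [ 9.e-04 -5.e-04 -1.e+00] yaw 1.33
units to go [ 0.005 -0.015 -0.026]
```

Request:
servo_tool:
  moves:
    - [0,0,0,0.01,0,0,0]
    - [0,0,0,0.01,0,0,0]
    - [0,0,0,0.01,0,0,0]
    - [0,0,0,0,0,0,0]
    - [0,0,0,0,0,0,0]
    - [0,0,0,0,0,0,0]
    - [0,0,0,0,0,0,0]
    - [0,0,0,0,0,0,0]
    - [0,0,0,0,0,0,0]
    - [0,0,0,0,0,0,0]

```text
t: 18.1
position: [0.4923, -0.1517, 0.1298]
ee_rot: [2.471, 1.938, 0.001]
force: [-3.2, 2.4, 11.9]
width: 0.17
```

```bash
python3 -c "
from h import *
plan([.4916,-.1513,.1317])"
```

```text
t 18.1 pos [ 0.4923 -0.1517  0.1298] F [-3.15  2.39 11.86] w 0.17 tilt [ 1.2e-03 -6.0e-04 -1.0e+00] yaw 1.3301
units to go [ 0.005 -0.019 -0.048]
```

Request:
servo_tool:
  moves:
    - [0,0,0,0.01,0,0,0]
    - [0,0,0,0.01,0,0,0]
    - [0,0,0,0,0,0,0]
    - [0,0,0,0,0,0,0]
    - [0,0,0,0,0,0,0]
    - [0,0,0,0,0,0,0]
    - [0,0,0,0,0,0,0]
    - [0,0,0,0,0,0,0]
    - [0,0,0,0,0,0,0]
    - [0,0,0,0,0,0,0]

```text
t: 19.35
position: [0.4923, -0.1517, 0.1292]
ee_rot: [2.471, 1.938, 0.001]
force: [-2.9, 2.5, 11.9]
width: 0.168
```

```bash
python3 -c "
from h import *
plan([.4916,-.1513,.200])"
```

```text
t 19.35 pos [ 0.4923 -0.1517  0.1292] F [-2.88  2.52 11.88] w 0.168 tilt [ 1.3e-03 -7.0e-04 -1.0e+00] yaw 1.3301
units to go [ 0.006 -0.018 -1.77 ]
```

Request:
servo_tool:
  moves:
    - [0,0,0,0.01,0,0,0]
    - [0,0,0,0.01,0,0,0]
    - [0,0,0,0,0,0,0]
    - [0,0,0,0,0,0,0]
    - [0,0,0,0,0,0,0]
    - [0,0,0,0,0,0,0]
    - [0,0,0,0,0,0,0]
    - [0,0,0,0,0,0,0]
    - [0,0,0,0,0,0,0]
    - [0,0,0,0,0,0,0]

```text
t: 20.6
position: [0.4924, -0.1518, 0.1286]
ee_rot: [2.471, 1.938, 0.001]
force: [-3.0, 2.1, 13.4]
width: 0.171
```

```bash
python3 -c "
from h import *
plan([.4916,-.1513,.200])
cv2.imwrite('pics/s6z.png',cv2.resize(cv2.convertScaleAbs(env.snapshot('scene'),alpha=1.5)[110:190,200:280],None,fx=7,fy=7,interpolation=cv2.INTER_CUBIC))
print(env.read_state()['force'])
"
```

```text
t 20.6 pos [ 0.4924 -0.1518  0.1286] F [-3.02  2.14 13.4 ] w 0.171 tilt [ 1.4e-03 -8.0e-04 -1.0e+00] yaw 1.3301
units to go [ 0.006 -0.02  -1.784]
[-3.72186993  3.0085867  12.72982701]
```

View pics/s6z.png

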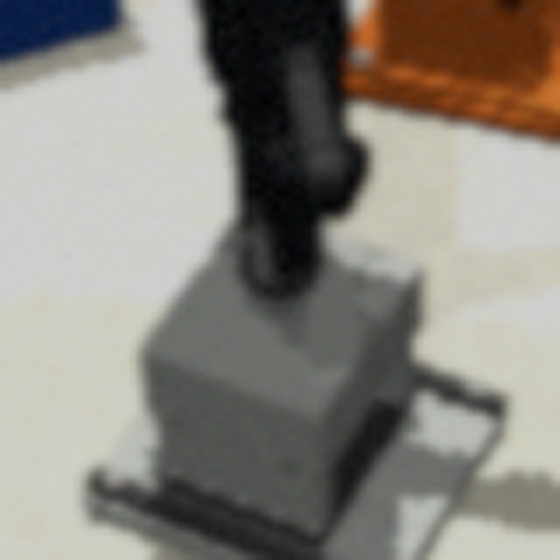

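Request:
servo_tool:
  moves:
    - [0,0,0,0.01,0,0,0]
    - [0,0,0,0.01,0,0,0]
    - [0,0,0,0.01,0,0,0]
    - [0,0,0,0.01,0,0,0]
    - [0,0,0,0,0,0,0]
    - [0,0,0,0,0,0,0]
    - [0,0,0,0,0,0,0]
    - [0,0,0,0,0,0,0]
    - [0,0,0,0,0,0,0]
    - [0,0,0,0,0,0,0]

```text
t: 21.9
position: [0.4926, -0.1518, 0.1274]
ee_rot: [2.471, 1.938, 0.001]
force: [-3.9, 2.2, 15.6]
width: 0.167
```

```bash
python3 -c "
from h import *
plan([.4916,-.1513,.200])
env.snapshot('scene')
print(env.read_state()['force'])
env.snapshot('scene')
print(env.read_state()['force'])
"
```

```text
t 21.9 pos [ 0.4926 -0.1518  0.1274] F [-3.86  2.17 15.56] w 0.167 tilt [ 1.7e-03 -9.0e-04 -1.0e+00] yaw 1.3301
units to go [ 0.006 -0.024 -1.815]
[-2.95654538  2.29416549 16.18960979]
[-4.09521394  2.71615271 15.42087316]
```

Request:
servo_tool:
  moves:
    - [0,0,0,-0.1,0,0,0]
    - [0,0,0,-0.2,0,0,0]
    - [0,0,0,-0.3,0,0,0]
    - [0,0,0,-0.4,0,0,0]
    - [0,0,0,-0.4,0,0,0]
    - [0,0,0,-0.5,0,0,0]
    - [0,0,0,0,0,0,0]
    - [0,0,0,0,0,0,0]
    - [0,0,0,0,0,0,0]
    - [0,0,0,0,0,0,0]

```text
t: 23.25
position: [0.4913, -0.1512, 0.2006]
ee_rot: [-2.471, -1.938, 0.001]
force: [-0.8, 0.1, -1.4]
width: 0.172
```

```bash
python3 -c "
from h import *
plan([.5228,.1521,.200])
cv2.imwrite('pics/s7z.png',cv2.resize(cv2.convertScaleAbs(env.snapshot('scene'),alpha=1.5)[100:200,190:290],None,fx=6,fy=6,interpolation=cv2.INTER_CUBIC))
"
```

```text
t 23.25 pos [ 0.4913 -0.1512  0.2006] F [-0.78  0.15 -1.42] w 0.172 tilt [-1.2e-03  7.0e-04 -1.0e+00] yaw 1.33
units to go [ 7.552 -1.045  0.018]
```

View pics/s7z.png

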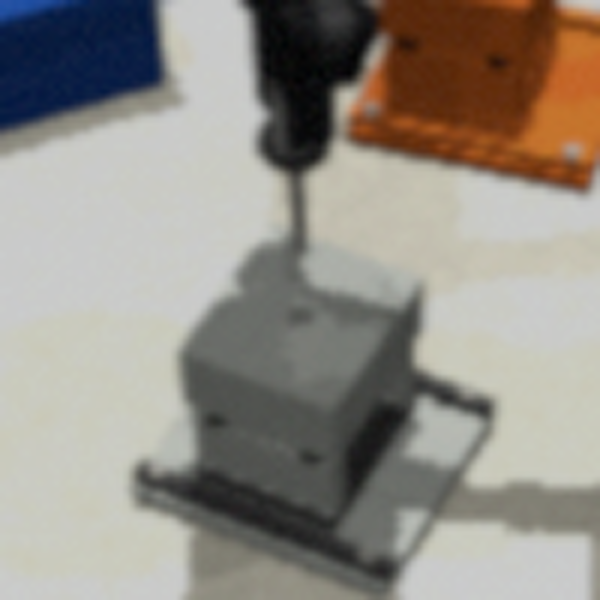

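Request:
servo_tool:
  moves:
    - [0,0.5,-0.07,0,0,0,0]
    - [0,0.8,-0.11,0,0,0,0]
    - [0,0.85,-0.12,0,0,0,0]
    - [0,0.85,-0.12,0,0,0,0]
    - [0,0.85,-0.12,0,0,0,0]
    - [0,0.85,-0.12,0,0,0,0]
    - [0,0.85,-0.12,0,0,0,0]
    - [0,0.85,-0.12,0,0,0,0]
    - [0,0.8,-0.11,0,0,0,0]
    - [0,0.35,-0.03,0,0,0,0]

```text
t: 24.55
position: [0.5227, 0.154, 0.2011]
ee_rot: [-2.469, -1.941, 0.0]
force: [0.5, -0.0, -1.5]
width: 0.171
```

Request:
servo_tool:
  moves:
    - [0,0,0,0.3,0,0,0]
    - [0,0,0,0.4,0,0,0]
    - [0,0,0,0.1,0,0,0]
    - [0,0,0,0,0,0,0]
    - [0,0,0,0,0,0,0]
    - [0,0,0,0,0,0,0]
    - [0,0,0,0,0,0,0]
    - [0,0,0,0,0,0,0]
    - [0,0,0,0,0,0,0]
    - [0,0,0,0,0,0,0]

```text
t: 25.8
position: [0.5233, 0.1518, 0.1693]
ee_rot: [2.472, 1.939, 0.0]
force: [-0.1, 1.1, -1.1]
width: 0.164
```

```bash
python3 -c "
from h import *
plan([.5227,.1521,.0935])
im=env.snapshot('scene');cv2.imwrite('pics/s8z.png',cv2.resize(cv2.convertScaleAbs(im,alpha=1.8)[210:310,250:350],None,fx=6,fy=6,interpolation=cv2.INTER_CUBIC))
cv2.imwrite('pics/w8z.png',cv2.resize(cv2.convertScaleAbs(env.snapshot('wrist'),alpha=1.8)[130:230,200:320],None,fx=6,fy=6,interpolation=cv2.INTER_CUBIC))
"
```

```text
t 25.8 pos [0.5233 0.1518 0.1693] F [-0.13  1.07 -1.1 ] w 0.164 tilt [ 1.e-04  0.e+00 -1.e+00] yaw 1.3301
units to go [ 0.004 -0.017  1.896]
```

View pics/s8z.png

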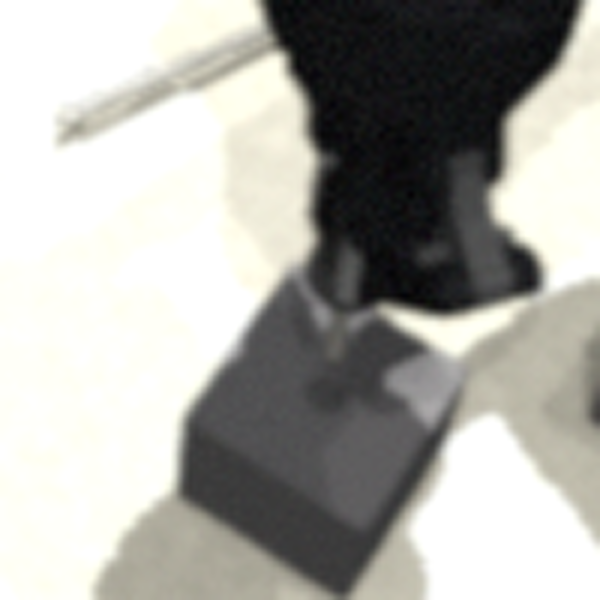

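View pics/w8z.png

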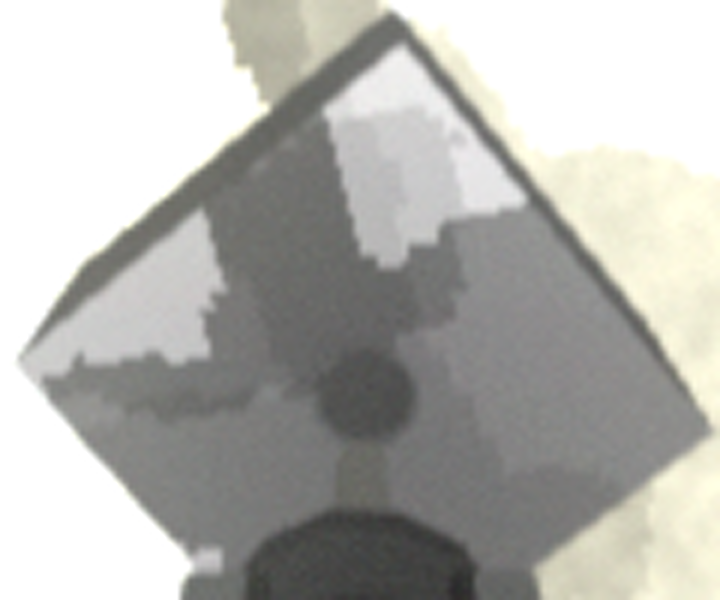

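Request:
servo_tool:
  moves:
    - [0,0,-0.01,0.2,0,0,0]
    - [0,0,0,0.25,0,0,0]
    - [0,0,0,0.25,0,0,0]
    - [0,0,0,0.25,0,0,0]
    - [0,0,0,0.25,0,0,0]
    - [0,0,0,0.25,0,0,0]
    - [0,0,0,0.25,0,0,0]
    - [0,0,0,0.1,0,0,0]
    - [0,0,0,0,0,0,0]
    - [0,0,0,0,0,0,0]

```text
t: 27.15
position: [0.5233, 0.1519, 0.0977]
ee_rot: [2.472, 1.938, 0.001]
force: [-0.1, -0.1, -0.6]
width: 0.175
```

```bash
python3 -c "
from h import *
plan([.5227,.1521,.0935])"
```

```text
t 27.15 pos [0.5233 0.1519 0.0977] F [-0.09 -0.09 -0.63] w 0.175 tilt [ 9.e-04  1.e-04 -1.e+00] yaw 1.33
units to go [ 0.001 -0.015  0.106]
```

Request:
servo_tool:
  moves:
    - [0,0,0,0.03,0,0,0]
    - [0,0,0,0.03,0,0,0]
    - [0,0,0,0.03,0,0,0]
    - [0,0,0,0.01,0,0,0]
    - [0,0,0,0.01,0,0,0]
    - [0,0,0,0,0,0,0]
    - [0,0,0,0,0,0,0]
    - [0,0,0,0,0,0,0]
    - [0,0,0,0,0,0,0]
    - [0,0,0,0,0,0,0]

```text
t: 28.4
position: [0.5229, 0.1518, 0.0931]
ee_rot: [2.472, 1.939, -0.0]
force: [-4.1, -1.3, 4.8]
width: 0.173
```

```bash
python3 -c "
from h import *
plan([.5227,.1521,.0935])"
```

```text
t 28.4 pos [0.5229 0.1518 0.0931] F [-4.07 -1.27  4.8 ] w 0.173 tilt [-1.e-04 -1.e-04 -1.e+00] yaw 1.33
units to go [ 0.005 -0.007 -0.009]
```

Request:
servo_tool:
  moves:
    - [0.25,0,0,0,0,0,0]
    - [0.4,0,0,0,0,0,0]
    - [0.6,0,0,0,0,0,0]
    - [0.8,0,0,0,0,0,0]
    - [1,0,0,0,0,0,0]
    - [1,0,0,0,0,0,0]
    - [1,0,0,-0.5,0,0,0]
    - [1,0,0,-0.8,0,0,0]
    - [1,0,0,-0.8,0,0,0]
    - [1,0,0,-0.8,0,0,0]

```text
t: 29.65
position: [0.5228, 0.1519, 0.2099]
ee_rot: [2.472, 1.939, -0.0]
force: [0.2, 0.8, 0.4]
width: 1.002
```

```bash
python3 -c "
from h import *
plan([.5227,.1521,.2])
im=env.snapshot('scene');cv2.imwrite('pics/s9z.png',cv2.resize(cv2.convertScaleAbs(im,alpha=1.5)[210:310,250:350],None,fx=6,fy=6,interpolation=cv2.INTER_CUBIC))
cv2.imwrite('pics/w9.png',cv2.convertScaleAbs(env.snapshot('wrist'),alpha=1.5))
"
```

```text
t 29.65 pos [0.5228 0.1519 0.2099] F [0.22 0.79 0.39] w 1.002 tilt [ 0. -0. -1.] yaw 1.33
units to go [ 0.005 -0.004  0.248]
```

View pics/s9z.png

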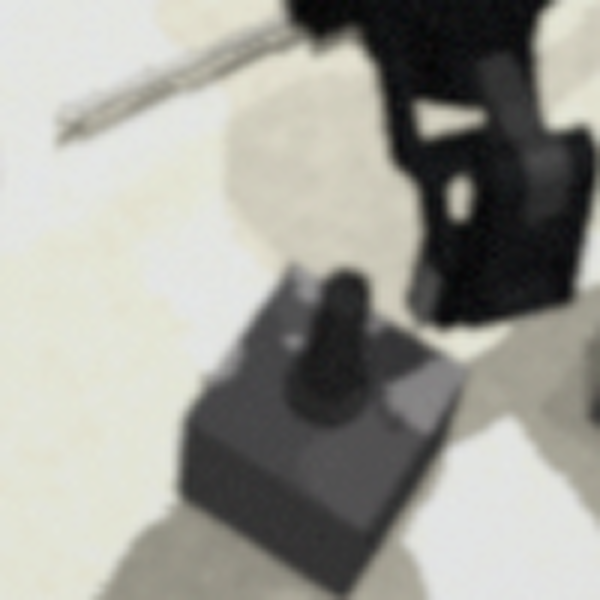

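View pics/w9.png

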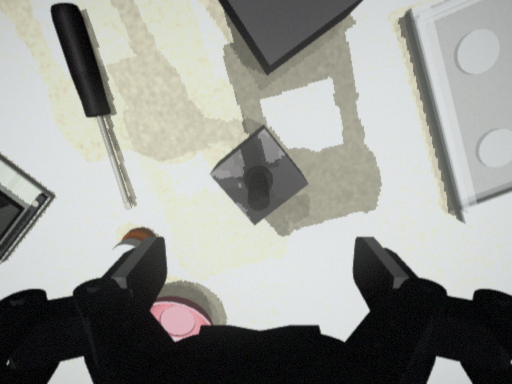

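```bash
python3 -c "
from h import *
print(env.finish_job())"
```

```text
the job is handed in; nothing more can be done
None
```

I drove the pin to its stop, put the punch back upright in its stand on its collar, let go and handed in the job at about 30 s.

- **Finding the bore:** The bore showed in the pictures, about 14 mm towards jig +y from mid, so I did not have to search for it. I confirmed it by feel: the tip went past the block's top face with no resistance and then met the pin.
- **Driving the pin:** It moved at a steady 9 N or so, then the force rose on the stop. I let it go to about 17 N, which is above the 9 to 12 N the pin needs to move and below the 25 N limit. The force was read only at the end of each move, so brief peaks were not seen.
- **Pin travel:** From the tip height and the estimated sink of the block I get 28 to 29 mm, slightly over the 28 mm stop and within about 1 mm. Near the stop the force rose more gently than the given stiffness of the block, at roughly 2 N per mm instead of 3, and I could not see the pin itself. So the stop rests on the force and the depth alone.
- **Final pictures:** The punch stands upright with its collar on the stand, and the gripper is open and clear above it. The jar, bowl and screwdriver look where they were.

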